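# Break the lid stay of a shielded test box and ease the falling lid shut on a finger

### The arm

A 6-joint arm with a two-finger parallel gripper is mounted at the origin on a cart in front of the work surface, level with it; the furniture and walls round the work are solid. World frame = base frame: x ahead of the robot, y to its left, z up, the work surface at z = 0. Lengths are in m, angles in degrees, forces in N, time in s.
With the tool pointing down it reaches from about 0.25 to 0.725 m from the base axis. Payload 9.7 kg.
Tool frame: the origin (TCP) lies between the finger pads; the fingertips stand 17 mm ahead of it and the grasp point (between the pads) lies 2 mm behind it; z points along the fingers, y is the direction in which the jaws open and shut (so a half turn about z gives the same grasp; the last joint's range is limited). The gripper opens to 85 mm and grips with 20 to 120 N. Pads are 22 mm wide; open, the fingers measure 114 mm over their backs; the gripper's body (76 mm by 85 mm) begins 54 mm behind the grasp point. The pads swing forward as they close: fully open they stand 13 mm farther back than shut.
Start: joints at [-72.651, 4.979, 10.078, 95.1, 0, 90], TCP at [0.164, -0.525, 0.248] pointing down, gripper open.
Joint ranges: [-179.16, 179.16], [-48.56, 103.87], [-65.8, 70.77], [-126.05, 130.52], [-82.76, 87.17], [-180, 180]. Speed limits (degrees/s): [127.2, 127.2, 147.25, 180, 180, 180].

### API

Orientations are given as [roll, pitch, yaw] about the fixed x, y, z axes, in that order (R = Rz(yaw) Ry(pitch) Rx(roll)).
In Python, from workcell import monitor, cams, order gives the robot as it stands. The module is installed in compiled form; this text tells all that it offers.
- The arm moves only by the shell command python3 -m handwheel 'ROWS' [OPENING] [FORCE]. ROWS is JSON, a list of rows, each a list of 6 numbers: the shift along the tool's x, y, z in m, then the turn, a rotation vector about the tool's x, y, z in degrees. In form: [[tx, ty, tz, wx, wy, wz], ...]. A call has exactly 8 rows; each row shifts and turns the commanded pose from where the row before left it, along the tool's axes as they then stand; what a row does not reach is not made up. A row lasts 1/12 s, in which the tool goes at most 41.7 mm and 7.16 degrees, less where a joint would pass 70% of its speed; a pose out of reach is approached as far as the arm can. A call is refused whole if a number of a shift passes 0.0417 or a number of a turn 7.16, either way. A call with a gripper value outside its range is refused whole. OPENING is the opening, from -1 (shut) to 1 (fully open), set as the call begins (- or left out, the last holds). The fingers move at their own pace and stop on an object; FORCE is the grip in N (left out, the last holds). Time passes only in rows, so rows that do not move let the fingers close, or fill a call up. It gives the time, the measured TCP pose, the force and the opening at its end, in the units of the state.
- monitor.get_obs(): the state, without advancing time (a new reading comes with each control period).
- cams.camera(name): name is "side" or "top" or "wrist"; returns a dict with "img" (400x640x3 uint8, red, green, blue), "depth" (400x640 float32, m along the optical axis (not along the pixel's ray), 0 where there is no reading), "fx", "fy", "cx", "cy" (pixels), "rvec" (rotation vector, rad) and "tvec" (3), from world to camera coordinates, as OpenCV has them; the wrist camera has in their place "tool_from_camera" (4x4, takes a point from camera to tool coordinates, whose origin is the TCP and whose axes are the flange's). Camera axes: x right, y down, z forward; pixel columns grow to the right and rows downward; lengths in m; the calibration is good to about 2 mm. A picture is of the moment at which its call begins: read the wrist's pose just before it.
- order.job_done(): hands the job in, once; it reports no verdict.
The state is a dict: "time": time; "q": joint angles; "qd": joint speeds; "joint_efforts": joint torques, N m; "ee_pos": TCP position; "tcp_rot": TCP orientation; "wrist_force": force on the tool from outside, world axes, zero at the start; "torque": the same for the moment, N m; "opening": finger opening in m.
Only numpy, scipy, OpenCV 4.12 (cv2) and the standard library are available. Lean on these libraries where they do the work, as an engineer would, in place of code of your own. Each camera call takes 0.05 s, during which the arm holds its last target. There are 200 camera calls.

### The job

The grey test box stands open, its lid propped by the folding stay at its right-hand wall. Push the stay's thumb bar towards the back with a finger so that the stay unlocks, catch the falling lid on the back of the finger while it is still well open, and lower it on the finger all the way shut without letting it drop, because a slam crushes the copper gasket round the rim. Do not pinch or grip the lid, leave the board in the box and everything on the bench where it lies, and finish with the hand clear.

Things in the scene. Friction and masses are not known exactly. Their poses are not given: they have to be found in the camera images.
- test_box: fixed grey open-topped box, outside 140 (x) x 200 (y) mm, walls 5 mm thick, their top 98 mm above the bench, copper gasket strip on the rim. Origin: centre of the underside; x from its front (robot side) to its back, y to its left, z up. Hinge axis along y at x +74, z +100 mm. Three brass sockets stick out 14 mm low on the front's left half. The stay is inside, at the right (-y) wall
- lid (a joint): angle of the lid about the hinge at the box's back, rad: 0 shut, growing as it opens, 0.87 at the start, where the locked stay holds it (it opens no farther than 0.88). The lid weighs 0.35 to 0.65 kg and its hinge hardly brakes: with the stay unlocked and nothing under it, it falls shut within 0.3 s
- lid_tray: underside of the grey lid (lid 12 mm thick, 200 mm wide) with its 188 mm wide, 5 mm thick (3 mm at the edge) pull lip, which juts 18 mm past the box's front wall when shut. Origin on the hinge axis at mid width; the lid runs to its own -x, its underside is z = 0. A 6 mm black pad covers its middle and left (own y -28 to +88 mm, 25 to 125 mm from the hinge); right of it (y -72 to -30 mm) it is bare
- lid_cover: upper face of the same lid and lip, fixed to the underside and moving with it (same origin and axes; top at own z = 12 mm, on the lip 5 mm)
- lip_edge (a point): point on the lower front edge of the lid's lip, 162 mm from the hinge axis, in the plane y = -53 mm of the box (53 mm right of the lid's middle), which is also the plane of the thumb bar's middle. Moves with the lid
- hinge_line (a point): fixed point on the hinge axis, in the same plane y = -53 mm of the box (box frame x +74, y -53, z +100 mm)
- thumb_bar (a point): middle of the stay's thumb bar: bare metal, round, 9 mm thick, along the box's y from y -79 to -33 mm. At the start it stands free under the lid, 125 mm in front of the hinge axis and 78 mm above it, 51 mm from lip_edge. It swings to the back round a pin 125 mm in front of and 30 mm below the hinge axis. The stay's links lie at y -77 to -85 mm; a finger between y -72 and -30 mm clears them
- stay_knuckle (a joint): bend of the folding stay at its knuckle, rad: 0 locked (against its stop, just past straight; the start), 0.16 straight, 2.87 folded with the lid shut. The lid's weight keeps it locked; a push of less than 1 N on the thumb bar to the back unlocks it after some 9 mm of the bar's way, then it folds by itself inside the box as the lid falls. No spring
- board_small: the small green circuit board under test, 46 x 62 x 11 mm, lying loose on the black mat inside the box; leave it alone
- tweezers: steel tweezers, 125 mm long, 10 mm high, lying beside the left wall of the box; leave alone
- driver_yellow: yellow-handled screwdriver, 143 mm long, 18 mm high, lying beside the right wall of the box; leave alone
- battery_1: small cylindrical battery, 50 mm long, 15 mm thick, lying left of the tweezers; leave alone
- pen_1: black and white marker pen, 135 mm long, 16 mm thick, lying right of the screwdriver; leave alone

How it is judged:
By the outcome, as a careful person would: the job done as asked, in the order asked, and still so for the second after the job is handed in, with the robot touching nothing.
It also fails if it takes over 42 s, if anything falls off the work surface, if the arm or the gripper's body presses on something with over 40 N, if the wrist force passes 120 N, or if a joint passes its speed limit or range.

## Working session

There is one attempt and no reset: what is moved stays moved. The work goes in short steps, Python scripts to look and compute and a shell command to move; the robot and the scene stay as the last step left them, time stands still between calls to the robot, and variables do not carry over. Pictures are saved under pics/ and viewed, about 8 in all and at most 12, crops included, and the job is handed in when it is done.

```bash
mkdir -p pics
cat > h.py <<'E'
import numpy as np, cv2
from workcell import monitor, cams, order
from scipy.spatial.transform import Rotation as R
def snap(n,f=None):
    o=monitor.get_obs(); c=cams.camera(n)
    if f: cv2.imwrite('pics/'+f,cv2.cvtColor(c['img'],cv2.COLOR_RGB2BGR))
    np.savez('pics/'+(f or n)+'.npz',**c)
    return c
def world(c):
    d=c['depth'];v,u=np.mgrid[:400,:640]
    p=np.stack([(u-c['cx'])/c['fx']*d,(v-c['cy'])/c['fy']*d,d],-1)
    Rm=cv2.Rodrigues(np.asarray(c['rvec'],float))[0]
    w=(p-np.asarray(c['tvec']).ravel())@Rm
    w[d==0]=np.nan
    return w
E
python3 - <<'E'
from h import *
print(monitor.get_obs())
for n in('side','top'):
    c=snap(n,n+'0.png'); Rm=cv2.Rodrigues(np.asarray(c['rvec'],float))[0]
    print(n,c['fx'],c['cx'],c['cy'],-Rm.T@np.ravel(c['tvec']),Rm[2])
E
```

```text
{'time': 0.0, 'q': array([-7.26528617e+01,  5.01292774e+00,  1.00365557e+01,  9.51005320e+01,
        6.88765961e-04,  9.00008532e+01]), 'qd': array([ 0.09589822, -0.04325735,  0.00808498, -0.02697038, -0.00814326,
        0.03121496]), 'joint_efforts': array([ 4.10454841e-04, -5.20387352e+01,  4.64803720e+01,  1.61914795e-02,
        8.82533777e-05, -4.31924150e-06]), 'ee_pos': array([ 0.16393193, -0.52479291,  0.24758435]), 'tcp_rot': array([-1.79923096e+02, -6.87620202e-04,  1.73462842e+01]), 'wrist_force': array([ 0.55412557,  0.25192627, -0.15695705]), 'torque': array([-0.03582103, -0.04896997, -0.01532254]), 'opening': 0.08534232910718048}
side 454.3095547715739 324.18257445482635 198.33812196257065 [0.58195593 0.7715947  0.59556383] [ 0.02329888 -0.87530237 -0.48301441]
top 411.55862087426937 317.9079154331162 205.81905987579174 [ 0.46139471 -0.01552689  1.11489267] [ 0.15567083  0.01812412 -0.9876427 ]
```

View pics/side0.png

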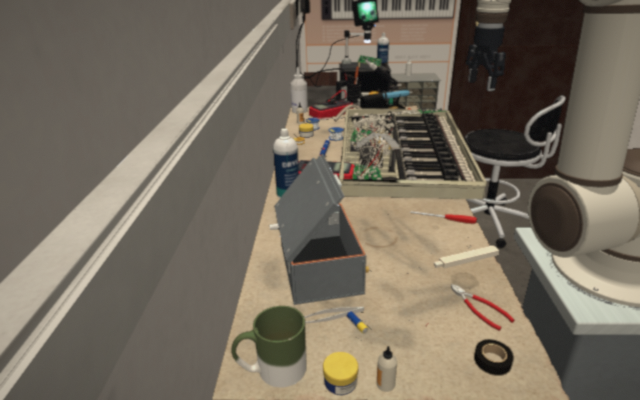

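View pics/top0.png

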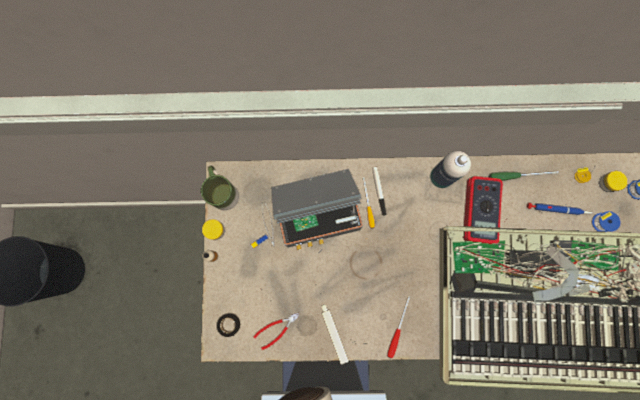

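The side view shows the box with its lid up around (320,235). In the top view the lid is at (316,195), the open interior with the board at (318,222), and the sockets at (300–320,245). The front edge is tilted, so the yaw is a few degrees positive. I'll fit the geometry next.

Run:
```python
from h import *
c=dict(np.load('pics/top0.png.npz')); w=world(c)
# lid plane
m=np.zeros((400,640),np.uint8); cv2.fillPoly(m,[np.array([[278,190],[350,174],[355,190],[285,208]])],1)
p=w[m>0]; p=p[~np.isnan(p[:,0])]
for _ in range(3):
    ce=p.mean(0); n=np.linalg.svd(p-ce)[2][2]; n*=np.sign(n[2]); r=(p-ce)@n; p=p[abs(r)<.004]
print('n',n,'res',r.std(),'tilt',np.arccos(n[2]),'yaw',np.degrees(np.arctan2(n[1],n[0])))
# all coplanar pts
sub=w[165:260,265:370]; d=(sub-ce)@n; M=abs(d)<.004
q=sub[M]; yaw=np.arctan2(-n[1],-n[0])
print('yaw',np.degrees(yaw))
for yaw_ in (yaw,):
    ex=np.array([np.cos(yaw_),np.sin(yaw_),0]);ey=np.array([-np.sin(yaw_),np.cos(yaw_),0])
    print('lid y range',np.percentile(q@ey,[.5,2,50,98,99.5]),'z',np.percentile(q[:,2],[.5,2,98,99.5]),'x',np.percentile(q@ex,[.5,2,98,99.5]))
# rectangle
s=np.cross(n,ey); uv=np.stack([(q-ce)@ey,(q-ce)@s],1).astype(np.float32)
print(cv2.minAreaRect(uv), 's',s)
# rim points
z=sub[...,2]; rim=sub[(abs(z-.098)<.004)]
print(len(rim)); 
rx=rim@ex; ry=rim@ey
print('rim x',np.percentile(rx,[1,5,50,95,99]),'y',np.percentile(ry,[1,5,95,99]))
print(cv2.minAreaRect(rim[:,:2].astype(np.float32)))
bench=w[270:310,250:300]; print('bench z',np.nanmedian(bench[...,2]))
c=dict(np.load('pics/side0.png.npz')); w2=world(c)
rim=w2[220:300,285:370].reshape(-1,3); rim=rim[abs(rim[:,2]-.098)<.004]; print('side rim',len(rim),np.percentile(rim@ex,[1,5,50,95,99]),np.percentile(rim@ey,[1,5,50,95,99]))
bench=w2[300:340,400:440]; print('bench z',np.nanmedian(bench[...,2]))
im=cv2.imread('pics/top0.png')[150:270,240:400]; im=cv2.resize(im,None,fx=5,fy=5,interpolation=2)
cv2.imwrite('pics/t0c.png',im)
```

```text
n [0.74688777 0.16760032 0.64348177] res 0.000795523348452066 tilt 0.8717581160094725 yaw 12.647563581724627
yaw -167.35243641827537
lid y range [0.02980676 0.03281524 0.12797146 0.22373071 0.22713028] z [0.11281231 0.11610583 0.21686462 0.21828617] x [-0.67993466 -0.67852171 -0.5909873  -0.58973312]
((-0.011234961450099945, 0.07769367098808289), (0.20246028900146484, 0.2901298999786377), 2.329683303833008) s [ 0.6278679   0.14089247 -0.76546144]
238
rim x [-0.58886661 -0.58196348 -0.53543691 -0.5321847  -0.53186394] y [0.02846824 0.0300655  0.2267464  0.22756297]
((0.5754386186599731, -0.0022945404052734375), (0.058340851217508316, 0.1996517926454544), 12.59756851196289)
bench z -0.00043352480904316874
side rim 380 [-0.66989005 -0.66342301 -0.57779575 -0.53312174 -0.53204314] [0.02631998 0.02754705 0.03067287 0.12829483 0.15169897]
bench z -0.0002090365617701608
```

View pics/t0c.png

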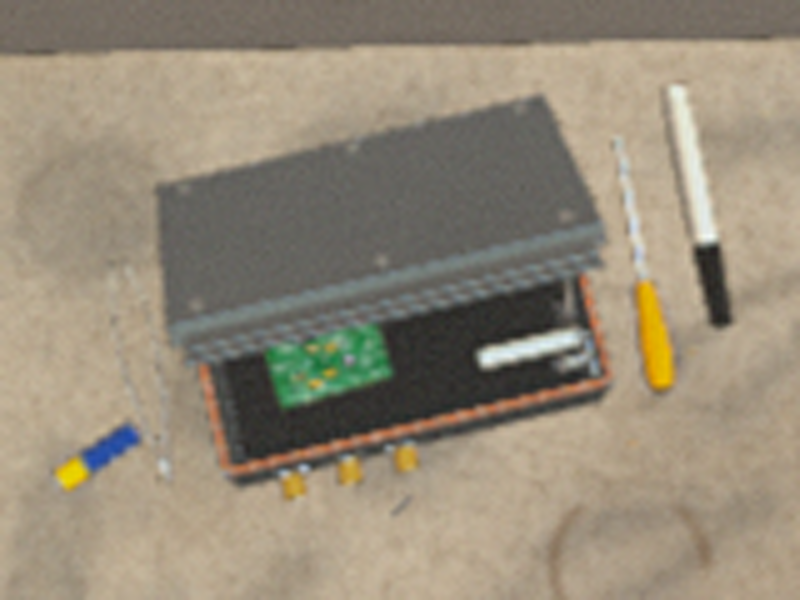

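The crop shows the lid, the copper rim, the board at crop (330,365), and the white thumb bar from crop (480,357) to (580,338), which is about px (336–356, 217–222). Next I'll refine the box pose against the lid plane and the bar, then plan the approach.

```bash
cat >> h.py <<'E'
YAW=np.radians(12.6); EX=np.array([np.cos(YAW),np.sin(YAW),0]); EY=np.array([-np.sin(YAW),np.cos(YAW),0])
C=.602*EX-.128*EY
def b2w(p): p=np.asarray(p,float); return C+p[...,0:1]*EX+p[...,1:2]*EY+p[...,2:3]*np.array([0,0,1])
def w2b(p): d=np.asarray(p)-C; return np.stack([d@EX,d@EY,d[...,2]],-1)
def toolR(alpha): # z fwd along box x, alpha deg below horizontal, x left
    a=np.radians(alpha); z=np.cos(a)*EX-np.sin(a)*np.array([0,0,1]); x=EY
    return R.from_matrix(np.stack([x,np.cross(z,x),z],1))
def cur():
    o=monitor.get_obs(); return o['ee_pos'],R.from_euler('xyz',o['tcp_rot'],degrees=True)
def plan(p0,R0,p1,R1,N):
    rv=(R0.inv()*R1).as_rotvec(degrees=True)/N; out=[]; Rk=R0; p=np.array(p0)
    for k in range(N):
        s=Rk.inv().apply((p1-p)/(N-k)); s=np.round(s,4); out.append([*s.tolist(),*np.round(rv,2).tolist()]); p=p+Rk.apply(s); Rk=Rk*R.from_rotvec(np.round(rv,2),degrees=True)
    for i in range(0,N,8): print(str(out[i:i+8]).replace(' ',''))
    print('end',p,Rk.as_euler('xyz',degrees=True))
E
python3 - <<'E'
from h import *
w=world(dict(np.load('pics/top0.png.npz'))); b=w2b(w)
# lid plane -> hinge x
L=b[182:200,290:350].reshape(-1,3); L=L[L[:,2]>.1]
t=.87; n=np.array([np.sin(t),0,np.cos(t)])
r=(L-np.array([.074,0,.1]))@n-.012
print('lid plane offset',np.nanmedian(r), 'x err',np.nanmedian(r)/n[0])
B=b[212:228,330:362].reshape(-1,3); k=(B[:,2]>.165)&(B[:,2]<.19)&(B[:,0]<-.03); B=B[k]
print('bar',len(B),np.nanmin(B,0),np.nanmax(B,0),np.nanmedian(B,0))
b2=w2b(world(dict(np.load('pics/side0.png.npz'))))
S=b2[150:300,270:370].reshape(-1,3)
L=S[(S[:,2]>.12)&(S[:,2]<.215)&(abs(S[:,1])<.08)]; 
u=(L-np.array([.074,0,.1]))@n; print('side lid offs pct',np.nanpercentile(u,[5,25,50,75,95]))
fw=S[(S[:,2]<.09)&(S[:,2]>.02)]; print('left wall y',np.nanmedian(fw[:,1]),'x',np.nanpercentile(fw[:,0],[2,98]))
p,R0=cur(); mid=b2w([-.20,-.053,.26])
print(mid); R1=toolR(90)
plan(p,R0,mid,R1,16)
print(); plan(mid,R1,b2w([-.15,-.053,.22]),toolR(20),16)
E
```

```text
lid plane offset 2.58023042393387e-05 x err 3.3758115111737157e-05
bar 84 [-0.05558716 -0.07989692  0.17095152] [-0.04394136 -0.03294097  0.18538411] [-0.05125982 -0.0575807   0.18088476]
side lid offs pct [0.00942193 0.0106432  0.01107032 0.01148026 0.01216554]
left wall y -0.009126488302722637 x [-0.2286835   0.06866169]
[ 0.43180246 -0.08894735  0.26      ]
[[0.0241,-0.021,-0.0007,-0.0,-0.0,-5.33],[0.0259,-0.0187,-0.0007,-0.0,-0.0,-5.33],[0.0276,-0.0162,-0.0008,-0.0,-0.0,-5.33],[0.029,-0.0136,-0.0007,-0.0,-0.0,-5.33],[0.0301,-0.0108,-0.0008,-0.0,-0.0,-5.33],[0.031,-0.008,-0.0007,-0.0,-0.0,-5.33],[0.0316,-0.005,-0.0008,-0.0,-0.0,-5.33],[0.0319,-0.0021,-0.0007,-0.0,-0.0,-5.33]]
[[0.0319,0.0009,-0.0008,-0.0,-0.0,-5.33],[0.0317,0.0038,-0.0007,-0.0,-0.0,-5.33],[0.0312,0.0068,-0.0008,-0.0,-0.0,-5.33],[0.0305,0.0096,-0.0007,-0.0,-0.0,-5.33],[0.0295,0.0124,-0.0008,-0.0,-0.0,-5.33],[0.0282,0.0151,-0.0007,-0.0,-0.0,-5.33],[0.0266,0.0177,-0.0008,-0.0,-0.0,-5.33],[0.0249,0.0201,-0.0007,-0.0,-0.0,-5.33]]
end [ 0.43181543 -0.08893688  0.25995283] [-1.79994261e+02 -7.02508310e-02  1.02629268e+02]

[[-0.0,0.0031,0.0025,-4.38,-0.0,-0.0],[-0.0,0.0029,0.0027,-4.38,-0.0,-0.0],[0.0,0.0027,0.0029,-4.38,-0.0,-0.0],[0.0,0.0025,0.0032,-4.38,-0.0,-0.0],[0.0,0.0022,0.0033,-4.38,-0.0,-0.0],[-0.0,0.002,0.0035,-4.38,-0.0,-0.0],[0.0,0.0017,0.0036,-4.38,-0.0,-0.0],[0.0,0.0014,0.0038,-4.38,-0.0,-0.0]]
[[0.0,0.0011,0.0038,-4.38,-0.0,-0.0],[0.0,0.0008,0.0039,-4.38,-0.0,-0.0],[0.0,0.0005,0.004,-4.38,-0.0,-0.0],[0.0,0.0002,0.004,-4.38,-0.0,-0.0],[0.0,-0.0001,0.004,-4.38,-0.0,-0.0],[0.0,-0.0004,0.004,-4.38,-0.0,-0.0],[0.0,-0.0006,0.004,-4.38,-0.0,-0.0],[0.0,-0.001,0.0039,-4.38,-0.0,-0.0]]
end [ 0.4806149  -0.07803648  0.21997595] [ 1.09920000e+02 -1.27222187e-14  1.02600000e+02]
```

The box model agrees with the lid plane and with the bar at box (-51, -56, top ≈ 183 mm) to about 1 mm. I'll move to standoff, shutting the gripper on the way.

```bash
python3 -m handwheel '[[0.0241,-0.021,-0.0007,0,0,-5.33],[0.0259,-0.0187,-0.0007,0,0,-5.33],[0.0276,-0.0162,-0.0008,0,0,-5.33],[0.029,-0.0136,-0.0007,0,0,-5.33],[0.0301,-0.0108,-0.0008,0,0,-5.33],[0.031,-0.008,-0.0007,0,0,-5.33],[0.0316,-0.005,-0.0008,0,0,-5.33],[0.0319,-0.0021,-0.0007,0,0,-5.33]]' -1 30
python3 -m handwheel '[[0.0319,0.0009,-0.0008,0,0,-5.33],[0.0317,0.0038,-0.0007,0,0,-5.33],[0.0312,0.0068,-0.0008,0,0,-5.33],[0.0305,0.0096,-0.0007,0,0,-5.33],[0.0295,0.0124,-0.0008,0,0,-5.33],[0.0282,0.0151,-0.0007,0,0,-5.33],[0.0266,0.0177,-0.0008,0,0,-5.33],[0.0249,0.0201,-0.0007,0,0,-5.33]]'
python3 -m handwheel '[[0,0.0031,0.0025,-4.38,0,0],[0,0.0029,0.0027,-4.38,0,0],[0,0.0027,0.0029,-4.38,0,0],[0,0.0025,0.0032,-4.38,0,0],[0,0.0022,0.0033,-4.38,0,0],[0,0.002,0.0035,-4.38,0,0],[0,0.0017,0.0036,-4.38,0,0],[0,0.0014,0.0038,-4.38,0,0]]'
python3 - <<'E'
from h import *
o=monitor.get_obs(); print(o['time'],np.round(o['q'],1),o['ee_pos'],w2b(o['ee_pos']),o['tcp_rot'],o['opening'])
E
```

```text
time: 0.77
ee_pos: [0.2984, -0.3055, 0.254]
tcp_rot: [-180.0, -0.0, 60.2]
wrist_force: [0.8, -1.2, 0.8]
opening: 0.0001
time: 1.43
ee_pos: [0.4323, -0.0875, 0.26]
tcp_rot: [-180.0, -0.0, 102.9]
wrist_force: [-0.4, -0.7, -0.1]
opening: 0.0002
time: 2.1
ee_pos: [0.4562, -0.0836, 0.2402]
tcp_rot: [144.7, 0.0, 102.6]
wrist_force: [-0.8, 0.5, 0.2]
opening: 0.0003
2.1 [-21.  -37.9 -31.7  65.7  18.6  61.4] [ 0.45624726 -0.08355904  0.24015382] [-0.17496849 -0.05307392  0.24015382] [1.44747552e+02 2.04123747e-02 1.02645055e+02] 0.0003061826078786352
```

```bash
python3 -m handwheel '[[0,0.0011,0.0038,-4.38,0,0],[0,0.0008,0.0039,-4.38,0,0],[0,0.0005,0.004,-4.38,0,0],[0,0.0002,0.004,-4.38,0,0],[0,0,0,0,0,0],[0,0,0,0,0,0],[0,0,0,0,0,0],[0,0,0,0,0,0]]'
python3 - <<'E'
from h import *
from scipy.optimize import least_squares
o=monitor.get_obs(); print(np.round(o['q'],2),w2b(o['ee_pos']),o['tcp_rot'])
D=[([-72.653,5.013,10.037,95.1,0,90],[.16393,-.52479,.24758]),([-21,-37.9,-31.7,65.7,18.6,61.4],[.45625,-.08356,.24015]),(o['q'],o['ee_pos'])]
def fk(q,k):
    h,a1,a2,d,L=k; q=np.radians(q)
    Rz=R.from_euler('z',q[0]); f=q[2]-q[1]
    p=np.array([a1*np.sin(q[1])+a2*np.cos(f),0,h+a1*np.cos(q[1])+a2*np.sin(f)])
    pit=q[1]-q[2]+q[3]
    R4=Rz*R.from_euler('y',pit)  # x forward tool dir
    z=(R4*R.from_euler('z',q[4])).apply([1,0,0])
    return Rz.apply(p)+R4.apply([d,0,0])+L*z, z
k=None
for s in (1,-1):
    for pos in D: print(fk(np.array(pos[0])*np.array([1,1,1,1,s,1]),[0]*5)[1])
print(R.from_euler('xyz',o['tcp_rot'],degrees=True).apply([0,0,1]))
f=lambda k:np.concatenate([fk(np.asarray(q),k)[0]-p for q,p in D])
s=least_squares(f,[.3,.4,.4,.1,.2]);print(s.x,np.abs(s.fun).max())
E
```

```text
time: 2.77
ee_pos: [0.4774, -0.0871, 0.2331]
tcp_rot: [127.9, -0.2, 103.0]
wrist_force: [0.3, 0.2, -0.3]
opening: 0.0001
[-26.5  -48.52 -45.67  48.12  30.25  63.29] [-0.15514043 -0.06117988  0.23309576] [127.86224695  -0.19441643 102.99874431]
[-3.95491591e-04  1.26611831e-03 -9.99999120e-01]
[ 0.56338389  0.12538885 -0.8166249 ]
[ 0.76878958  0.17960871 -0.61376159]
[-3.95491591e-04  1.26611831e-03 -9.99999120e-01]
[ 0.3347743  -0.47015948 -0.8166249 ]
[ 0.31923069 -0.72207235 -0.61376159]
[ 0.76878958  0.17960871 -0.61376159]
[0.20023892 0.43373536 0.51452399 0.16200821 0.26786475] 0.0005041336523738671
```

```bash
cat >> h.py <<'E'
K=dict(h=.20024,a1=.43374,a2=.51452,d=.16201,L=.26786)
LO=np.array([-179.16,-48.56,-65.8,-126.05,-82.76,-180]);HI=np.array([179.16,103.87,70.77,130.52,87.17,180])
def ik(p,z):
    c=p-K['L']*z; best=None
    for fl in (0,np.pi):
        az=np.arctan2(c[1],c[0])+fl; f=np.array([np.cos(az),np.sin(az),0]); l=np.array([-f[1],f[0],0])
        s=z@l; 
        q5=np.arcsin(np.clip(s,-1,1)); u=np.array([z@f,z[2]])/max(np.cos(q5),1e-6)
        q=np.array([c@f,c[2]-K['h']])-K['d']*u; D=np.hypot(*q)
        if D>K['a1']+K['a2']: continue
        for e in (1,-1):
            # q = a1(sin q2,cos q2)+a2(cos f,sin f)
            g=np.arctan2(q[1],q[0]); A=np.arccos(np.clip((K['a1']**2+D*D-K['a2']**2)/(2*K['a1']*D),-1,1))
            t=g+e*A; q2=np.pi/2-t; r=q-K['a1']*np.array([np.cos(t),np.sin(t)]); ff=np.arctan2(r[1],r[0]); q3=ff+q2
            pit=np.arctan2(-u[1],u[0]); q4=pit-q2+q3
            Q=np.degrees((np.array([az,q2,q3,q4,q5])+np.pi)%(2*np.pi)-np.pi)
            m=np.min(np.minimum(Q-LO[:5],HI[:5]-Q))
            if best is None or m>best[0]: best=(m,Q)
    return best
def zdir(alpha,psi):
    a,p=np.radians([alpha,psi]); return np.cos(a)*(np.cos(p)*EX+np.sin(p)*EY)-np.sin(a)*np.array([0,0,1])
E
python3 - <<'E'
from h import *
tips=[b2w([-.075,-.053,.20]),b2w([-.045,-.053,.19]),b2w([-.1,-.053,.08])]
for al in (0,10,20,30,40,50):
    print(al,[ (ps,[round(float(ik(t-.017*zdir(al,ps),zdir(al,ps))[0])) for t in tips]) for ps in (0,20,30,40,50,60,70,80,90)])
E
```

```text
0 [(0, [-10, -7, -6]), (20, [1, 3, 3]), (30, [7, 10, 5]), (40, [-3, 0, -1]), (50, [-10, -11, 0]), (60, [-14, -15, -4]), (70, [-18, -20, -9]), (80, [-23, -25, -13]), (90, [-27, -30, -18])]
10 [(0, [-6, -4, -11]), (20, [6, 8, 1]), (30, [12, 15, 11]), (40, [7, 8, 7]), (50, [10, 9, 12]), (60, [6, 9, 16]), (70, [-4, -4, 6]), (80, [-12, -12, -1]), (90, [-18, -20, -8])]
20 [(0, [-2, 4, -8]), (20, [16, 16, 7]), (30, [21, 23, 20]), (40, [17, 18, 17]), (50, [18, 18, 19]), (60, [22, 22, 24]), (70, [9, 10, 20]), (80, [-1, 0, 10]), (90, [-8, -9, 3])]
30 [(0, [3, 9, 0]), (20, [20, 24, 14]), (30, [31, 32, 25]), (40, [28, 28, 27]), (50, [28, 27, 28]), (60, [30, 29, 31]), (70, [19, 21, 30]), (80, [9, 10, 21]), (90, [1, 1, 13])]
40 [(0, [10, 15, 9]), (20, [23, 27, 21]), (30, [32, 35, 29]), (40, [38, 38, 38]), (50, [37, 37, 37]), (60, [37, 38, 39]), (70, [26, 28, 38]), (80, [17, 18, 30]), (90, [10, 10, 22])]
50 [(0, [18, 22, 18]), (20, [28, 31, 28]), (30, [35, 38, 34]), (40, [42, 45, 41]), (50, [47, 47, 47]), (60, [40, 42, 48]), (70, [32, 33, 44]), (80, [24, 25, 37]), (90, [18, 18, 30])]
```

```bash
cat >> h.py <<'E'
ZT=zdir(20,30); YT=np.cross(ZT,EY); YT/=np.linalg.norm(YT); YT*=np.sign(YT[2]); RT=R.from_matrix(np.stack([np.cross(YT,ZT),YT,ZT],1))
# back-face corners of tip rel. TCP (half thickness .0145, half width .011)
COR=np.array([RT.apply([s*.011,t*.0145,.017]) for t in(1,-1) for s in(1,-1)])
CB=np.stack([COR@EX,COR@EY,COR[:,2]],1)
E
python3 - <<'E'
from h import *
print('corners rel TCP, box axes mm (upL,upR,loL,loR)\n',np.round(CB*1000,1))
tipB=np.array([RT.apply([0,0,.017])@EX,RT.apply([0,0,.017])@EY,RT.apply([0,0,.017])[2]]); print('tip',tipB*1000)
p,R0=cur(); goal=b2w(np.array([-.105,-.047,.200])-tipB)
N=16; rv=(R0.inv()*RT).as_rotvec()
print('rot deg',np.degrees(np.linalg.norm(rv)))
for k in range(0,N+1,2):
    t=k/N; z=(R0*R.from_rotvec(rv*t)).apply([0,0,1]); m,Q=ik(p+(goal-p)*t,z); print(k,round(m,1),np.round(Q,1))
plan(p,R0,goal,RT,N)
E
```

```text
corners rel TCP, box axes mm (upL,upR,loL,loR)
 [[ 14.7  17.7   9.6]
 [ 24.2  -1.7   5.6]
 [  3.5  17.7 -17.2]
 [ 13.   -1.7 -21.2]]
tip [13.83456058  7.98738728 -5.81434244]
rot deg 31.35540931405712
0 0.1 [-26.5 -48.5 -45.7  48.   30.2]
2 2.3 [-28.7 -46.3 -45.8  46.7  35.7]
4 4.9 [-30.6 -43.7 -45.8  45.4  40.9]
6 7.9 [-32.2 -40.7 -45.5  44.3  45.8]
8 11.2 [-33.6 -37.4 -44.9  43.4  50.6]
10 14.9 [-34.7 -33.7 -44.1  42.8  55.1]
12 18.9 [-35.6 -29.7 -42.9  42.6  59.4]
14 23.1 [-36.3 -25.4 -41.4  43.1  63.6]
16 19.7 [-36.7 -20.8 -39.4  44.5  67.4]
[[0.0004,0.0,0.0028,-0.92,1.71,-0.23],[0.0003,0.0,0.0029,-0.92,1.71,-0.23],[0.0002,-0.0,0.0029,-0.92,1.71,-0.23],[0.0001,-0.0001,0.0029,-0.92,1.71,-0.23],[0.0,-0.0001,0.0029,-0.92,1.71,-0.23],[-0.0001,-0.0002,0.0028,-0.92,1.71,-0.23],[-0.0001,-0.0002,0.0028,-0.92,1.71,-0.23],[-0.0002,-0.0003,0.0028,-0.92,1.71,-0.23]]
[[-0.0003,-0.0003,0.0028,-0.92,1.71,-0.23],[-0.0004,-0.0004,0.0028,-0.92,1.71,-0.23],[-0.0005,-0.0004,0.0028,-0.92,1.71,-0.23],[-0.0006,-0.0005,0.0028,-0.92,1.71,-0.23],[-0.0006,-0.0005,0.0028,-0.92,1.71,-0.23],[-0.0007,-0.0005,0.0027,-0.92,1.71,-0.23],[-0.0008,-0.0006,0.0027,-0.92,1.71,-0.23],[-0.0009,-0.0006,0.0026,-0.92,1.71,-0.23]]
end [ 0.51143655 -0.07318183  0.20586519] [110.41856039 -10.44811868 128.69440449]
```

```bash
python3 -m handwheel '[[0.0004,0,0.0028,-0.92,1.71,-0.23],[0.0003,0,0.0029,-0.92,1.71,-0.23],[0.0002,0,0.0029,-0.92,1.71,-0.23],[0.0001,-0.0001,0.0029,-0.92,1.71,-0.23],[0,-0.0001,0.0029,-0.92,1.71,-0.23],[-0.0001,-0.0002,0.0028,-0.92,1.71,-0.23],[-0.0001,-0.0002,0.0028,-0.92,1.71,-0.23],[-0.0002,-0.0003,0.0028,-0.92,1.71,-0.23]]'
python3 -m handwheel '[[-0.0003,-0.0003,0.0028,-0.92,1.71,-0.23],[-0.0004,-0.0004,0.0028,-0.92,1.71,-0.23],[-0.0005,-0.0004,0.0028,-0.92,1.71,-0.23],[-0.0006,-0.0005,0.0028,-0.92,1.71,-0.23],[-0.0006,-0.0005,0.0028,-0.92,1.71,-0.23],[-0.0007,-0.0005,0.0027,-0.92,1.71,-0.23],[-0.0008,-0.0006,0.0027,-0.92,1.71,-0.23],[-0.0009,-0.0006,0.0026,-0.92,1.71,-0.23]]'
python3 - <<'E'
from h import *
o=monitor.get_obs(); p,Rc=cur()
print(o['time'],np.round(o['q'],1),w2b(p)*1000,(Rc.inv()*RT).as_rotvec(degrees=True),o['wrist_force'])
c=snap('side','side1.png'); b=w2b(world(c))
c2=snap('top','top1.png'); bt=w2b(world(c2))
for nm,B in(('side',b),('top',bt)):
    F=B.reshape(-1,3); loc=(np.stack([F@[1,0,0],F@[0,1,0],F@[0,0,1]],1)-w2b(p)); 
    # to tool frame
    wv=loc[:,0:1]*EX+loc[:,1:2]*EY+loc[:,2:3]*np.array([0,0,1]); t=Rc.inv().apply(np.nan_to_num(wv,nan=9))
    k=(abs(t[:,0])<.03)&(abs(t[:,1])<.05)&(t[:,2]>-.06)&(t[:,2]<.03)
    T=t[k]*1000; print(nm,len(T))
    for z0 in range(-60,30,10):
        s=T[(T[:,2]>=z0)&(T[:,2]<z0+10)]
        if len(s): print(z0,len(s),'x',np.round(np.percentile(s[:,0],[2,98])),'y',np.round(np.percentile(s[:,1],[2,98])),'zmax',s[:,2].max().round(1))
im=cv2.imread('pics/side1.png')[130:310,240:480]; cv2.imwrite('pics/s1c.png',cv2.resize(im,None,fx=3.3,fy=3.3,interpolation=2))
E
```

```text
time: 3.43
ee_pos: [0.4947, -0.0801, 0.2191]
tcp_rot: [119.7, -6.3, 115.5]
wrist_force: [-0.3, 0.4, 0.9]
opening: -0.0003
time: 4.1
ee_pos: [0.512, -0.0732, 0.2052]
tcp_rot: [110.4, -10.5, 128.8]
wrist_force: [-0.6, 0.3, 0.3]
opening: -0.0
4.1 [-36.7 -22.9 -40.3  45.7  67.5  39.9] [-118.33713776  -55.10607768  205.21688147] [-0.01845731 -0.04671973  0.03837691] [-0.5595003   0.30960013  0.26699159]
side 929
-60 183 x [-11.  18.] y [-47.  50.] zmax -50.1
-50 184 x [-10.  17.] y [-41.  45.] zmax -40.1
-40 148 x [-11.  14.] y [-32.  37.] zmax -30.0
-30 154 x [-11.  14.] y [-27.  30.] zmax -20.1
-20 65 x [-7. 12.] y [-14.  15.] zmax -10.2
-10 61 x [-5. 12.] y [-14.  14.] zmax -0.1
0 69 x [-9. 13.] y [-12.  14.] zmax 9.9
10 65 x [-8. 12.] y [-7. 11.] zmax 17.3
top 443
-60 74 x [-10.  17.] y [-46.  49.] zmax -50.2
-50 74 x [-11.  16.] y [-40.  47.] zmax -40.0
-40 83 x [-11.  13.] y [-33.  38.] zmax -30.3
-30 39 x [-11.  13.] y [-24.  31.] zmax -20.5
-20 45 x [-10.  11.] y [-6. 15.] zmax -10.1
-10 50 x [-10.  11.] y [-5. 15.] zmax -0.3
0 48 x [-11.  11.] y [-7. 16.] zmax 9.9
10 30 x [-11.  11.] y [-7. 12.] zmax 18.6
```

View pics/s1c.png

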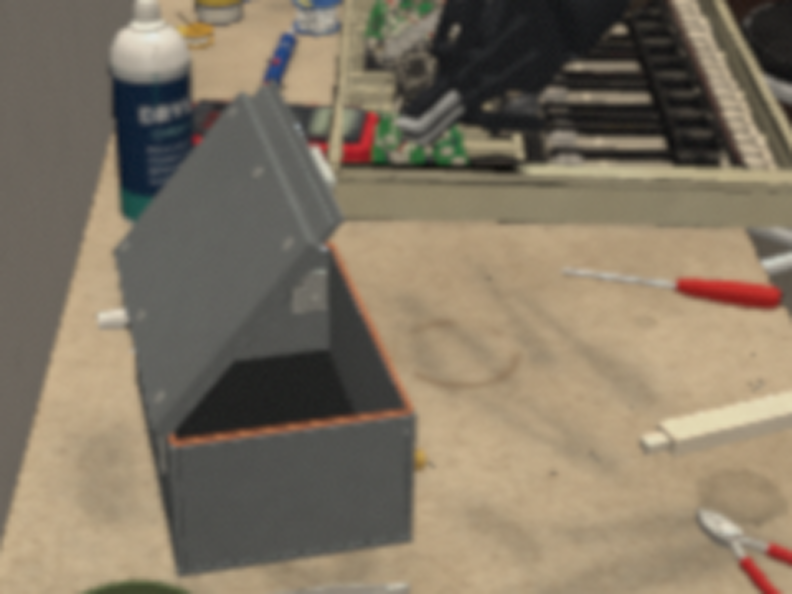

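Here the lid is still up and the finger is hidden behind it, with only the dark gripper visible at crop (430,115). Depth gives the finger stack as ±14.5 mm thick, tapering in the last 8 mm, with knuckles from 37 mm behind the tip. I'll plan the approach, push and lowering around the lip edge resting on the finger's back.

```bash
cat >> h.py <<'E'
M=np.stack([EX,EY,[0,0,1]],1)  # box->world
TIP=np.array([.0138,.0080,-.0058])
def rows(pts): # list of tip box positions (mm), fixed orientation RT; prints rows
    pts=np.asarray(pts)/1000; acc=pts[0].copy(); out=[]
    for q in pts[1:]:
        s=np.round(RT.inv().apply(M@(q-acc)),4); out.append([*s.tolist(),0,0,0]); acc=acc+M.T@RT.apply(s)
    for i in range(0,len(out),8): print(str(out[i:i+8]).replace(' ',''))
def tip(): p,_=cur(); return (w2b(p)+M.T@RT.apply([0,0,.017]))*1000
E
python3 - <<'E'
from h import *
t0=tip(); print(t0)
L=lambda a,b,n:[np.array(a)+(np.array(b)-a)*k/n for k in range(n+1)]
A=[-66,-47,184]; rows(L(t0,A,8))
print('push'); rows([A,[-59,-47,184],[-51,-47,184.5],[-43,-47,188],[-37,-47,192],[-36,-47,193]])
for t in ([-66,-47,184],[-36,-47,193],[-60,-47,150],[-85,-47,80],[-160,-47,80]):
    p=b2w(np.array(t)/1000)-RT.apply([0,0,.017]); m,Q=ik(p,ZT); print(round(m,1),np.round(Q,1))
E
```

```text
[-104.55204649  -47.29450911  198.24188664]
[[-0.0024,0.0002,0.0045,0,0,0],[-0.0024,0.0003,0.0046,0,0,0],[-0.0023,0.0002,0.0045,0,0,0],[-0.0024,0.0002,0.0046,0,0,0],[-0.0024,0.0002,0.0045,0,0,0],[-0.0024,0.0003,0.0046,0,0,0],[-0.0024,0.0002,0.0045,0,0,0],[-0.0023,0.0002,0.0046,0,0,0]]
push
[[-0.003,0.0027,0.0057,0,0,0],[-0.0034,0.0036,0.0063,0,0,0],[-0.0028,0.0063,0.0053,0,0,0],[-0.0019,0.006,0.0036,0,0,0],[-0.0003,0.0013,0.0004,0,0,0]]
21.7 [-32.8 -17.9 -40.6  32.7  65.4]
23.4 [-30.1 -16.2 -39.2  27.9  63.8]
22.1 [-32.3 -14.9 -42.8  26.5  65.1]
18.8 [-34.7  -9.7 -47.   21.5  66.4]
17.6 [-43.2 -11.2 -45.4  44.3  69.6]
```

```bash
python3 -m handwheel '[[-0.0024,0.0002,0.0045,0,0,0],[-0.0024,0.0003,0.0046,0,0,0],[-0.0023,0.0002,0.0045,0,0,0],[-0.0024,0.0002,0.0046,0,0,0],[-0.0024,0.0002,0.0045,0,0,0],[-0.0024,0.0003,0.0046,0,0,0],[-0.0024,0.0002,0.0045,0,0,0],[-0.0023,0.0002,0.0046,0,0,0]]'
python3 - <<'E'
from h import *
print(tip(),monitor.get_obs()['wrist_force'])
c=snap('wrist','w1.png'); snap('top','top2.png')
im=cv2.imread('pics/top2.png')[150:270,240:400]; a=cv2.resize(im,None,fx=4,fy=4,interpolation=2)
b=cv2.imread('pics/w1.png'); b=cv2.resize(b,(480,300)); a=cv2.resize(a,(480,300*480//400)); cv2.imwrite('pics/w1c.png',np.vstack([a[:300],b]))
E
```

```text
time: 4.87
ee_pos: [0.5494, -0.0645, 0.1901]
tcp_rot: [110.4, -10.5, 128.7]
wrist_force: [0.8, -0.3, 0.9]
opening: 0.0003
[-66.0675388  -46.75752478 184.26519089] [ 0.76797726 -0.26238131  0.9096245 ]
```

View pics/w1c.png

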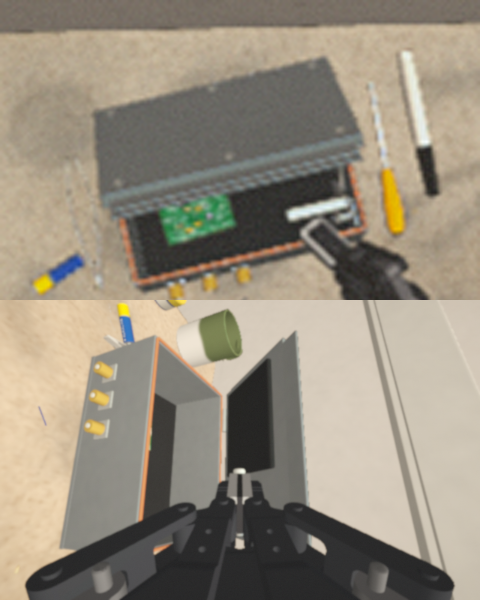

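The top half shows the fingertip at (318,225), just in front of the white bar at (288–350,212). The wrist view (lower half) shows the bar straight ahead of the tip. Now I'll push.

```bash
python3 -m handwheel '[[-0.003,0.0027,0.0057,0,0,0],[-0.0034,0.0036,0.0063,0,0,0],[-0.0028,0.0063,0.0053,0,0,0],[-0.0019,0.006,0.0036,0,0,0],[-0.0003,0.0013,0.0004,0,0,0],[0,0,0,0,0,0],[0,0,0,0,0,0],[0,0,0,0,0,0]]'
python3 - <<'E'
from h import *
print(tip(),monitor.get_obs()['wrist_force'])
b=w2b(world(snap('top','top3.png'))); 
q=b[165:260,265:370].reshape(-1,3); 
L=q[(q[:,2]>.12)&(abs(q[:,1])<.09)]; 
d=L-np.array([.074,0,.1]); th=np.arange(.2,.9,.005)
n=[np.sum(abs(d@np.array([np.sin(t),0,np.cos(t)])-.012)<.0015) for t in th]; print('theta',th[np.argmax(n)],max(n),len(L))
im=cv2.imread('pics/top3.png')[150:270,240:400]; cv2.imwrite('pics/t3c.png',cv2.resize(im,None,fx=4,fy=4,interpolation=2))
E
```

```text
time: 5.63
ee_pos: [0.5779, -0.0582, 0.1985]
tcp_rot: [110.4, -10.6, 128.7]
wrist_force: [-1.2, -1.6, 0.2]
opening: -0.0002
[-36.89060369 -46.87591744 192.71619407] [-1.23382523 -1.57053639  0.22108472]
theta 0.7650000000000006 2148 3839
```

View pics/t3c.png

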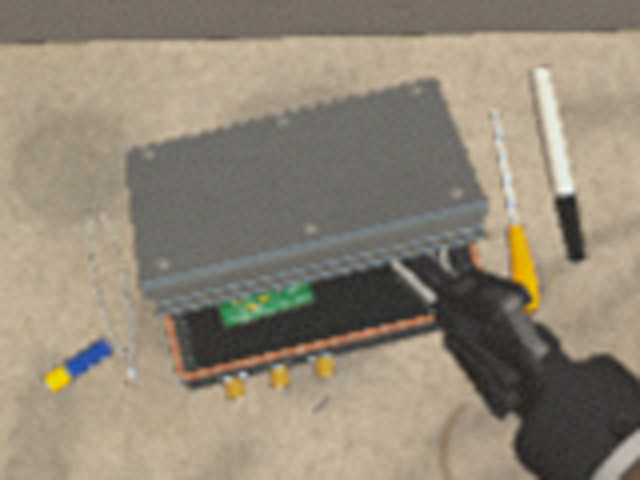

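The top view shows the finger under the lip at (430,275) with the lid resting on it. The plane fit gives θ ≈ 0.765, which matches the predicted catch angle. I'll lower along the lip's arc.

```bash
cat >> h.py <<'E'
def theta(n):
    b=w2b(world(snap('top',n))); q=b[165:260,265:370].reshape(-1,3); L=q[(q[:,2]>.105)&(q[:,2]<.25)&(abs(q[:,1])<.09)&(q[:,0]<.06)]
    d=L-np.array([.074,0,.1]); th=np.arange(-.05,.9,.005)
    m=[np.sum(abs(d@np.array([np.sin(t),0,np.cos(t)])-.012)<.0015) for t in th]; return th[np.argmax(m)],max(m)
def tipth(t,o): return [74-162*np.cos(t)+o[0],-47,100+162*np.sin(t)+o[1]]
def lower(t0,t1,o1,n):
    s=tip(); l=tipth(t0,(0,0)); o0=np.array([s[0]-l[0],s[2]-l[2]]); print('off',o0)
    rows([s]+[tipth(t0+(t1-t0)*k/n,o0+(np.array(o1)-o0)*k/n) for k in range(1,n+1)])
E
python3 -c "
from h import *
lower(.765,.445,(5,-18.5),16)"
```

```text
off [  5.96795883 -19.43298104]
[[0.0005,-0.003,-0.0011,0,0,0],[0.0005,-0.003,-0.001,0,0,0],[0.0005,-0.0031,-0.001,0,0,0],[0.0005,-0.003,-0.0009,0,0,0],[0.0005,-0.0031,-0.0009,0,0,0],[0.0004,-0.0031,-0.0008,0,0,0],[0.0004,-0.0032,-0.0007,0,0,0],[0.0003,-0.0031,-0.0007,0,0,0]]
[[0.0004,-0.0031,-0.0006,0,0,0],[0.0003,-0.0032,-0.0006,0,0,0],[0.0003,-0.0032,-0.0005,0,0,0],[0.0002,-0.0031,-0.0005,0,0,0],[0.0002,-0.0032,-0.0004,0,0,0],[0.0002,-0.0032,-0.0003,0,0,0],[0.0001,-0.0032,-0.0003,0,0,0],[0.0002,-0.0032,-0.0002,0,0,0]]
```

```bash
python3 -m handwheel '[[0.0005,-0.003,-0.0011,0,0,0],[0.0005,-0.003,-0.001,0,0,0],[0.0005,-0.0031,-0.001,0,0,0],[0.0005,-0.003,-0.0009,0,0,0],[0.0005,-0.0031,-0.0009,0,0,0],[0.0004,-0.0031,-0.0008,0,0,0],[0.0004,-0.0032,-0.0007,0,0,0],[0.0003,-0.0031,-0.0007,0,0,0]]'
python3 -c "
from h import *
print(tip(),monitor.get_obs()['wrist_force'],theta('t4.png'))"
```

```text
time: 6.35
ee_pos: [0.5615, -0.062, 0.1789]
tcp_rot: [110.4, -10.5, 128.7]
wrist_force: [0.6, 0.5, -2.1]
opening: -0.0002
[-53.72748979 -46.9871311  173.05821737] [ 0.58033423  0.45100529 -2.0576536 ] (np.float64(0.5999999999999996), np.int64(2088))
```

The lid follows: θ is 0.60 against 0.605 expected, with 2 N on the finger. I'll continue.

```bash
python3 -m handwheel '[[0.0004,-0.0031,-0.0006,0,0,0],[0.0003,-0.0032,-0.0006,0,0,0],[0.0003,-0.0032,-0.0005,0,0,0],[0.0002,-0.0031,-0.0005,0,0,0],[0.0002,-0.0032,-0.0004,0,0,0],[0.0002,-0.0032,-0.0003,0,0,0],[0.0001,-0.0032,-0.0003,0,0,0],[0.0002,-0.0032,-0.0002,0,0,0]]'
python3 -c "
from h import *
t=theta('t5.png'); print(tip(),monitor.get_obs()['wrist_force'],t)
lower(t[0],.125,(3.5,-18),16)"
```

```text
time: 7.07
ee_pos: [0.5484, -0.0648, 0.157]
tcp_rot: [110.4, -10.5, 128.7]
wrist_force: [0.4, -0.3, -1.3]
opening: -0.0001
[-67.37253546 -46.82562686 150.56526791] [-1.68210595 -1.08423143 -2.53088034] (np.float64(0.4349999999999998), np.int64(2246))
off [  5.54041139 -17.70321711]
[[-0.0001,-0.0032,-0.0003,0,0,0],[0.0001,-0.0032,-0.0001,0,0,0],[0.0,-0.0032,-0.0,0,0,0],[0.0,-0.0032,-0.0001,0,0,0],[0.0,-0.0032,0.0001,0,0,0],[-0.0,-0.0032,0.0001,0,0,0],[-0.0001,-0.0032,0.0001,0,0,0],[-0.0001,-0.0032,0.0002,0,0,0]]
[[-0.0002,-0.0032,0.0003,0,0,0],[-0.0001,-0.0031,0.0003,0,0,0],[-0.0002,-0.0032,0.0004,0,0,0],[-0.0002,-0.0032,0.0004,0,0,0],[-0.0003,-0.0031,0.0004,0,0,0],[-0.0003,-0.0031,0.0006,0,0,0],[-0.0003,-0.0031,0.0005,0,0,0],[-0.0003,-0.0031,0.0007,0,0,0]]
```

```bash
python3 -m handwheel '[[-0.0001,-0.0032,-0.0003,0,0,0],[0.0001,-0.0032,-0.0001,0,0,0],[0,-0.0032,0,0,0,0],[0,-0.0032,-0.0001,0,0,0],[0,-0.0032,0.0001,0,0,0],[0,-0.0032,0.0001,0,0,0],[-0.0001,-0.0032,0.0001,0,0,0],[-0.0001,-0.0032,0.0002,0,0,0]]'
python3 -m handwheel '[[-0.0002,-0.0032,0.0003,0,0,0],[-0.0001,-0.0031,0.0003,0,0,0],[-0.0002,-0.0032,0.0004,0,0,0],[-0.0002,-0.0032,0.0004,0,0,0],[-0.0003,-0.0031,0.0004,0,0,0],[-0.0003,-0.0031,0.0006,0,0,0],[-0.0003,-0.0031,0.0005,0,0,0],[-0.0003,-0.0031,0.0007,0,0,0]]'
python3 -c "
from h import *
t=theta('t6.png'); print(tip(),monitor.get_obs()['wrist_force'],t)
lower(t[0],-.01,(3,-18),16)
im=cv2.imread('pics/t6.png')[150:270,240:400]; cv2.imwrite('pics/t6c.png',cv2.resize(im,None,fx=4,fy=4,interpolation=2))"
```

```text
time: 7.78
ee_pos: [0.5389, -0.0671, 0.1334]
tcp_rot: [110.4, -10.5, 128.7]
wrist_force: [1.0, 0.2, -2.8]
opening: -0.0002
time: 8.45
ee_pos: [0.5331, -0.0684, 0.1087]
tcp_rot: [110.4, -10.5, 128.7]
wrist_force: [0.9, 0.6, -1.8]
opening: 0.0
[-83.07378378 -46.91478263 102.1822784 ] [ 0.96978195 -0.71477142 -3.23923981] (np.float64(0.11999999999999993), np.int64(2239))
off [  3.76121523 -17.21109918]
[[-0.0002,-0.0013,0.0003,0,0,0],[-0.0002,-0.0014,0.0003,0,0,0],[-0.0002,-0.0013,0.0003,0,0,0],[-0.0001,-0.0013,0.0003,0,0,0],[-0.0002,-0.0013,0.0004,0,0,0],[-0.0002,-0.0013,0.0003,0,0,0],[-0.0002,-0.0013,0.0004,0,0,0],[-0.0002,-0.0013,0.0003,0,0,0]]
[[-0.0002,-0.0013,0.0004,0,0,0],[-0.0002,-0.0013,0.0004,0,0,0],[-0.0002,-0.0013,0.0004,0,0,0],[-0.0002,-0.0013,0.0004,0,0,0],[-0.0002,-0.0013,0.0004,0,0,0],[-0.0003,-0.0013,0.0004,0,0,0],[-0.0002,-0.0013,0.0004,0,0,0],[-0.0002,-0.0012,0.0005,0,0,0]]
```

View pics/t6c.png

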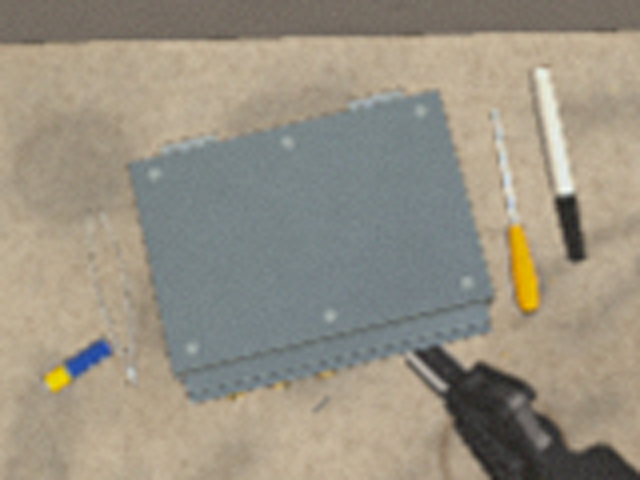

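The lid is nearly shut at θ 0.12, and the finger sits under the lip at (430,350) with about 3 N on it. I'll lower the last part slowly.

```bash
python3 -m handwheel '[[-0.0002,-0.0013,0.0003,0,0,0],[-0.0002,-0.0014,0.0003,0,0,0],[-0.0002,-0.0013,0.0003,0,0,0],[-0.0001,-0.0013,0.0003,0,0,0],[-0.0002,-0.0013,0.0004,0,0,0],[-0.0002,-0.0013,0.0003,0,0,0],[-0.0002,-0.0013,0.0004,0,0,0],[-0.0002,-0.0013,0.0003,0,0,0]]'
python3 -m handwheel '[[-0.0002,-0.0013,0.0004,0,0,0],[-0.0002,-0.0013,0.0004,0,0,0],[-0.0002,-0.0013,0.0004,0,0,0],[-0.0002,-0.0013,0.0004,0,0,0],[-0.0002,-0.0013,0.0004,0,0,0],[-0.0003,-0.0013,0.0004,0,0,0],[-0.0002,-0.0013,0.0004,0,0,0],[-0.0002,-0.0012,0.0005,0,0,0]]'
python3 -c "
from h import *
t=theta('t7.png'); print(tip(),monitor.get_obs()['wrist_force'],t)
s=tip(); rows([s]+[s+[-.2*k,0,-1*k] for k in range(1,9)])
e=s+[-1.6,0,-8]; rows([e]+[e+[-8*k,0,0] for k in range(1,9)])"
```

```text
time: 9.17
ee_pos: [0.5319, -0.0688, 0.0981]
tcp_rot: [110.4, -10.5, 128.7]
wrist_force: [0.6, 0.0, -2.9]
opening: 0.0001
time: 9.83
ee_pos: [0.5315, -0.069, 0.0877]
tcp_rot: [110.4, -10.5, 128.7]
wrist_force: [-0.6, 0.0, 1.4]
opening: 0.0001
[-84.55927516 -47.20214728  81.59903863] [ 0.1170152   0.03730412 -0.03830076] (np.float64(-0.005000000000000025), np.int64(2270))
[[-0.0001,-0.001,0.0002,0,0,0],[-0.0001,-0.001,0.0002,0,0,0],[-0.0001,-0.001,0.0001,0,0,0],[-0.0001,-0.001,0.0002,0,0,0],[-0.0001,-0.001,0.0002,0,0,0],[-0.0001,-0.001,0.0002,0,0,0],[-0.0001,-0.001,0.0002,0,0,0],[-0.0001,-0.001,0.0001,0,0,0]]
[[0.0035,-0.0031,-0.0065,0,0,0],[0.0034,-0.0031,-0.0065,0,0,0],[0.0035,-0.0031,-0.0065,0,0,0],[0.0035,-0.0031,-0.0065,0,0,0],[0.0034,-0.0031,-0.0066,0,0,0],[0.0035,-0.0031,-0.0065,0,0,0],[0.0035,-0.0031,-0.0065,0,0,0],[0.0034,-0.0031,-0.0065,0,0,0]]
```

The lid is shut, with θ ≈ 0 and the finger unloaded. I'll drop the finger a little and then back away.

```bash
python3 -m handwheel '[[-0.0001,-0.001,0.0002,0,0,0],[-0.0001,-0.001,0.0002,0,0,0],[-0.0001,-0.001,0.0001,0,0,0],[-0.0001,-0.001,0.0002,0,0,0],[-0.0001,-0.001,0.0002,0,0,0],[-0.0001,-0.001,0.0002,0,0,0],[-0.0001,-0.001,0.0002,0,0,0],[-0.0001,-0.001,0.0001,0,0,0]]'
python3 -m handwheel '[[0.0035,-0.0031,-0.0065,0,0,0],[0.0034,-0.0031,-0.0065,0,0,0],[0.0035,-0.0031,-0.0065,0,0,0],[0.0035,-0.0031,-0.0065,0,0,0],[0.0034,-0.0031,-0.0066,0,0,0],[0.0035,-0.0031,-0.0065,0,0,0],[0.0035,-0.0031,-0.0065,0,0,0],[0.0034,-0.0031,-0.0065,0,0,0]]'
python3 -m handwheel '[[0,0,0,0,0,0],[0,0,0,0,0,0],[0,0,0,0,0,0],[0,0,0,0,0,0],[0,0,0,0,0,0],[0,0,0,0,0,0],[0,0,0,0,0,0],[0,0,0,0,0,0]]'
python3 -c "
from h import *
t=theta('t8.png'); print(tip(),monitor.get_obs()['wrist_force'],t)
im=cv2.imread('pics/t8.png')[140:290,220:420]; a=cv2.resize(im,(500,375),interpolation=2)
snap('side','s8.png'); b=cv2.resize(cv2.imread('pics/s8.png')[130:340,220:460],(257,225)); o=np.zeros((600,500,3),np.uint8); o[:375]=a; o[375:,:257]=b; cv2.imwrite('pics/f8.png',o)"
```

```text
time: 10.55
ee_pos: [0.5297, -0.0692, 0.0792]
tcp_rot: [110.4, -10.5, 128.7]
wrist_force: [0.4, 0.7, 1.2]
opening: -0.0
time: 11.22
ee_pos: [0.4669, -0.0833, 0.0794]
tcp_rot: [110.4, -10.5, 128.7]
wrist_force: [0.6, -0.3, -0.5]
opening: 0.0004
time: 11.88
ee_pos: [0.4673, -0.0831, 0.0793]
tcp_rot: [110.4, -10.5, 128.7]
wrist_force: [0.6, 0.1, 0.2]
opening: 0.0002
[-150.26312493  -47.06998298   73.50579503] [-0.19567387 -0.02166289 -0.17309222] (np.float64(-0.005000000000000025), np.int64(2211))
```

View pics/f8.png

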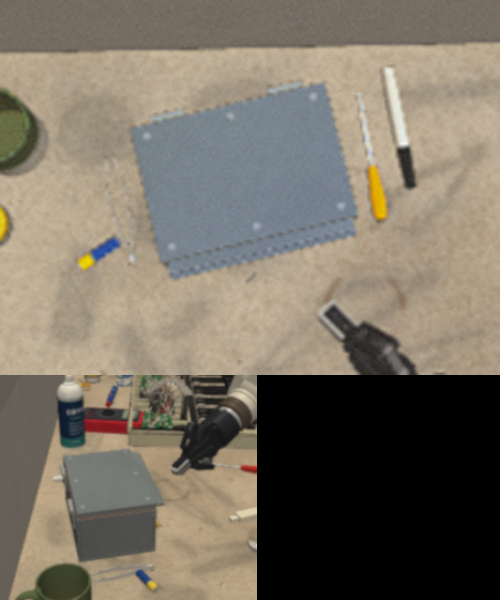

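The lid is fully shut, the hand at (335,315) is well clear of the box, and everything on the bench lies where it was. Handing in.

```bash
python3 -c "
from h import *
print(order.job_done())"
```

```text
the job is handed in; nothing more can be done
None
```

The lid is shut, lowered all the way on the finger, and the job was handed in at about 12 s of the 42 s allowed.

- **Unlock and catch:** With the gripper closed, I pushed the thumb bar back about 17 mm from the front right, and the stay unlocked. The lid came to rest on the back of the finger at about 0.77 rad.
- **Lowering:** It took about 4 s along the lip's arc. At each check the lid was where planned (0.60, 0.435, 0.12 rad), with 1–3 N on the finger. I lowered the last part more slowly.
- **Last checks:** After the finger dropped clear and backed off, the lid read −0.005 rad, which is shut within measurement error. The wrist force was about zero and the fingertip about 60 mm in front of the lip. In the pictures, the tweezers, screwdriver, battery and pen lie where they were.
- **Off plan:** On the first approach, pointing straight at the box, joint 2 came up to its range limit. I switched to approaching at 30° from the right, tilted 20° down.
- **Not checked:** With the lid shut I could not see the board or the gasket. The finger stayed in the lip area, and the board was in its place in the last picture that showed it, just after the catch.

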